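Latch and lengthen the folding drying rack

ROBOT

A 6-joint arm with a two-finger parallel gripper is mounted at the origin on a cart in front of the work surface, level with it; the furniture and walls round the work are solid. World frame = base frame: x ahead of the robot, y to its left, z up, the work surface at z = 0. Lengths are in m, angles in rad, forces in N, time in s.
With the tool pointing down it reaches from about 0.325 to 0.75 m from the base axis. Payload 7.6 kg.
Tool frame: the origin (TCP) lies on the centre line of the jaws, within the pads' length; the fingertips stand arm.tcp_to_tips ahead of it and the grasp point (between the pads) lies 2 mm behind it (arm.tcp_to_tips is the distance from the TCP to the fingertips, in m); z points along the fingers, y is the line along which they close (so a half turn about z gives the same grasp; the last joint's range is limited). The gripper opens to 85 mm and grips with 20 to 120 N. Pads are 22 mm wide; open, the fingers measure 114 mm over their backs; the gripper's body (76 mm by 85 mm) begins 54 mm behind the grasp point. The pads swing forward as they close: fully open they stand 13 mm farther back than shut.
Start: joints at [-1.182, 0.052, 1.401, -0, 1.689, -0.07], TCP at [0.233, -0.471, 0.226] pointing down, gripper open.
Joint ranges: [-2.9, 2.9], [-0.91, 2.17], [0.12, 2.37], [-1.06, 4.2], [0.26, 2.73], [-2.93, 2.93]. Speed limits (rad/s): [2.57, 2.57, 3.01, 3.14, 3.14, 3.14].

INTERFACE

Orientations are given as [roll, pitch, yaw] about the fixed x, y, z axes, in that order (R = Rz(yaw) Ry(pitch) Rx(roll)).
In Python, from cell import arm gives the robot as it stands.
- The arm moves only by the tool servo_tool, never from a script. Its argument "increments" is a list of rows, each a list of 7 numbers: the shift along the tool's x, y, z in m, then the turn, a rotation vector about the tool's x, y, z in degrees, then the closure, from 0 (fully open) to 1 (shut). A call has 1 to 8 rows; each row shifts and turns the commanded pose from where the row before left it, along the tool's axes as they then stand; what a row does not reach is not made up. A row lasts 1/10 s, in which the tool goes at most 50 mm and 8.59 degrees, less where a joint would pass 70% of its speed; a pose out of reach is approached as far as the arm can. A call with a gripper value outside its range is refused whole. The fingers move at their own pace and stop on an object; the grip force is fixed at half the most. Time passes only in rows, so rows that do not move let the fingers close. It gives the time, the measured TCP pose, the force, the opening and the grip force at its end, in the units of the state.
- arm.state(): the state, without advancing time (a new reading comes with each control period).
- arm.grab_frame(name): name is "side" or "top" or "wrist"; returns a dict with "frame" (480x640x3 uint8, red, green, blue), "mtx" (3x3 intrinsics, pixels), "R" (3x3) and "t" (3): a world point X has camera coordinates R X + t. Camera axes: x right, y down, z forward; pixel columns grow to the right and rows downward; lengths in m; the calibration is good to about 2 mm. A picture is of the moment at which its call begins. There is no depth.
- arm.hand_in(): hands the job in; it is judged then, once.
The state is a dict: "time": time; "q": joint angles; "joint_vel": joint speeds; "joint_efforts": joint torques, N m; "tcp_pos": TCP position; "tool_rot": TCP orientation; "wrist_force": force on the tool from outside, world axes, zero at the start; "wrist_torque": the same for the moment, N m; "opening": opening from 0.0 (shut) to 1.0 (fully open); "finger_force": force on a finger pad.
Only numpy, scipy, OpenCV 4.12 (cv2) and the standard library are available. Lean on these libraries where they do the work, as an engineer would, in place of code of your own. Each camera call takes 0.05 s, during which the arm holds its last target. There are 200 camera calls.

TASK

Set up the folding wire drying rack beside the sink: first swing its brace hook down until it rests on the catch pin, so that the rack cannot fold, then, with the blue cam lever still open, draw the sliding support leg out along the front rail until the outer edge of its black clamp block just meets the near edge of the red tape. Hold the leg there while you squeeze the blue lever fully shut against the block, and finish still holding, with block and lever pinched together between the fingers, so that I can check the clamp before you let go. Keep the tumbler and the purple mug on the rack and the green mug beside it where they are.

Things in the scene. Friction and masses are not known exactly. Their poses are not given: they have to be found in the camera images.
- rack: Folding steel drying rack, fixed. Origin on the worktop below its fold; x to its rear, y to its left, z up. Wire decks: x and y -100 to 100 mm, top z = 55. Front and rear bars (10 mm wide, 18 tall, centre z = 50) at x = -100 and 100 run from y = 106 to -305; past y = -105 they are bare rails of an empty bay (only the leg's cross rod, under the block's outer end). 16 mm wide legs at y = -94.
- brace_hook (a joint): Angle (rad) of the steel brace hook on the front of the rack: 0 = level, resting on the catch pin (hard stop); grows as its free end is raised. Turns about an axis along the rack's x; shut, it points along the rack's -y. Stays where it is left; needs about 1 N at its tab.
- hook_pivot (a point): Pivot of the brace hook, on the front of the rack, 56 mm above the worktop.
- hook_tab (a point): Middle of the top of the blue thumb tab (12 mm in the rack's x, 20 mm along the hook) at the hook's free end, 86 mm along the hook from the pivot and 8 mm above its axis; shut, it is 64 mm above the worktop, 5 mm above the top of the bar behind it (bar's front face 7 mm behind the tab's middle).
- catch_pin (a point): Steel pin on the front of the rack's bar on which the hook comes to rest.
- support_leg (a joint): Slide (m) of the support leg along the rails: 0 = nearest the decks, grows as it is drawn out along the rack's -y, up to 0.10. Drags with about 2.5 N while the cam lever is open; from a lever angle of about 0.15 rad down to 0 the cam bites on the rail and locks the leg.
- clamp_block: Black clamp block of the leg on the front rail: 22 mm (x) by 80 (y, along the rail) by 34 tall (z 33 to 67 above the worktop); origin at its centre, axes as the rack's. A finger tab 8 mm thick (y -8 to 0) sticks out behind it from the rear face (x = 11) to x = 42, z 35 to 65 above the worktop: a finger put behind the block on the tab's +y side draws the leg out (-y).
- finger_seat (a point): Point on the rear face of the clamp block, 13 mm from the finger tab's +y face, at the block's mid-height: where the rear finger sits.
- block_edge (a point): Outer (-y) end face of the clamp block, at the rail's centre line: the index edge.
- cam_lever (a joint): Angle (rad) of the blue cam lever: 0 = shut, lying along the front of the block (hard stop); grows as it opens to the front. Stays where it is left; shutting it takes about 3 N at its tip at first, up to 10 N in the last 0.15 rad. An oblique push on it shoves the leg along the rail unless the leg is held.
- lever_paddle: Smooth blue nylon paddle of the cam lever, 22 mm tall, 7 thick, 52 from pivot to tip. Origin on the vertical pivot pin (clamp block frame x = -16, y = -30 mm, mid-height); its y runs to the tip, -x is its outer face. Shut, its outer face is 20.5 mm in front of the block's centre line (31.5 mm over block and paddle) and the tip points to the rack's +y.
- lever_tip (a point): Tip of the cam lever's paddle.
- red_tape: Band of red tape round the front rail, 8 mm wide along the rail; origin at its middle on the rail's centre line; axes as the rack's.
- tape_edge (a point): Edge of the red tape nearer the clamp block (+y side), on the rail's centre line: the length mark.
- tumbler: Clear tumbler, 76 mm wide, 78 mm tall, upside down on the rear of the left deck; origin at its base, which is on top.
- purple_mug: Purple mug, 75 by 112 by 107 mm, standing on the rear of the right deck; origin under it.
- green_mug: Green and white mug, 83 by 117 by 94 mm, on the worktop in front of the sink; origin under it.

How it is judged:
On the way, in this order (a step that is already met when the one before it is completed fails the run):
1. the brace hook is swung down onto its pin, before the leg is drawn out (value of joint brace_hook below 0.05 rad and y of block_edge in the frame of tape_edge above 0.006 m), for 0.2 s.
2. the leg is drawn out to the tape (within 3 mm) with the cam lever still open (y of block_edge in the frame of tape_edge between -0.003 and 0.003 m and value of joint cam_lever above 0.35 rad), for 0.1 s.
3. the cam lever is squeezed shut (value of joint cam_lever below 0.06 rad), for 0.1 s.
At the end, for the whole second after the job is handed in: The brace hook rests on its pin (within 0.05 rad), the outer edge of the clamp block is within 3 mm of the near edge of the red tape, the cam lever is shut (within 0.06 rad), and the fingers still pinch block and lever, each with more than 3 N (value of joint brace_hook below 0.05 rad and y of block_edge in the frame of tape_edge between -0.003 and 0.003 m and value of joint cam_lever below 0.06 rad and contact force between the fingers and clamp_block above 3 N and contact force between the fingers and lever_paddle above 3 N); the arm keeps its last pose, push and grip.
It fails at once if the cam lever is shut more than half way while the block is more than 7 mm from the mark (value of joint cam_lever below 0.22 rad and (y of block_edge in the frame of tape_edge above 0.007 m or y of block_edge in the frame of tape_edge below -0.007 m)).
It fails at once if the tumbler or the purple mug on the rack is shifted by more than 25 mm or tipped (distance of any of tumbler, purple_mug from where it was at the start of the episode above 0.025 m or angle between purple_mug's own z axis and vertical above 0.4 rad).
It fails at once if the green mug is shifted by more than 25 mm (distance of green_mug from where it was at the start of the episode above 0.025 m).
It also fails if it takes over 48 s, if anything falls off the work surface, if the arm or the gripper's body presses on something with over 40 N, if the wrist force passes 120 N, or if a joint passes its speed limit or range.

## Working session

There is one attempt and no reset: what is moved stays moved. The work goes in short steps, Python scripts to look and compute and a tool call to move; the robot and the scene stay as the last step left them, time stands still between calls to the robot, and variables do not carry over. Pictures are saved under pics/ and viewed, at most 10 in all, crops included, and the job is handed in when it is done.

Besides the shell and the picture viewer there is one more tool, called after "Call:" as name(argument=value, ...) on one line, values as JSON. servo_tool: Moves the arm, as the interface text tells. Its arguments: {"type":"object","properties":{"increments":{"type":"array","items":{"type":"array","items":{"type":"number"}}}},"required":["increments"]}

```bash
mkdir -p pics; ls; cat > h.py <<'E'
import numpy as np,cv2
from cell import arm
def snap(n,name):
    f=arm.grab_frame(n); cv2.imwrite(f'pics/{name}.png',f['frame'][:,:,::-1]); np.savez(f'pics/{name}.npz',**{k:np.array(f[k]) for k in('frame','mtx','R','t')}); return f
def load(name): return dict(np.load(f'pics/{name}.npz'))
def atz(f,uv,z):
    d=f['R'].T@np.linalg.inv(f['mtx'])@np.array([uv[0],uv[1],1.]); c=-f['R'].T@f['t']
    return c+d*(z-c[2])/d[2]
def proj(f,X):
    p=f['mtx']@(f['R']@np.array(X).T+np.reshape(f['t'],(3,1)) if np.ndim(X)>1 else f['R']@np.array(X)+f['t']); return (p[:2]/p[2]).T
E
python3 - <<'E'
from h import *
for n in('top','side'): f=snap(n,n+'0'); print(n,-f['R'].T@f['t'],f['mtx'][0,0])
s=arm.state(); print(s, arm.tcp_to_tips)
E
```

```text
pics
top [ 0.34683401 -0.01129     1.23402535] 510.7582832749286
side [ 1.40460831 -0.97493379  1.00983154] 620.7397190030784
{'time': 0.1, 'q': array([-1.18228801e+00,  5.27928267e-02,  1.40163293e+00,  3.55551940e-05,
        1.68864172e+00, -7.02948493e-02]), 'joint_vel': array([ 0.00159471, -0.00201633, -0.00465973,  0.00100353,  0.00019724,
       -0.00088059]), 'joint_efforts': array([ 9.94523507e-04, -3.82582819e+01, -3.60985243e+01, -1.03224741e-04,
        4.76137197e-03,  9.37394759e-06]), 'tcp_pos': array([ 0.23243157, -0.47042145,  0.22534178]), 'tool_rot': array([-3.14012395e+00, -1.38814919e-04,  4.58807221e-01]), 'wrist_force': array([ 0.08432496, -0.95633886, -0.15463584]), 'wrist_torque': array([0.03070482, 0.04623582, 0.05160546]), 'finger_force': 0.0, 'opening': 1.0033710856875382} 0.017
```

View pics/top0.png

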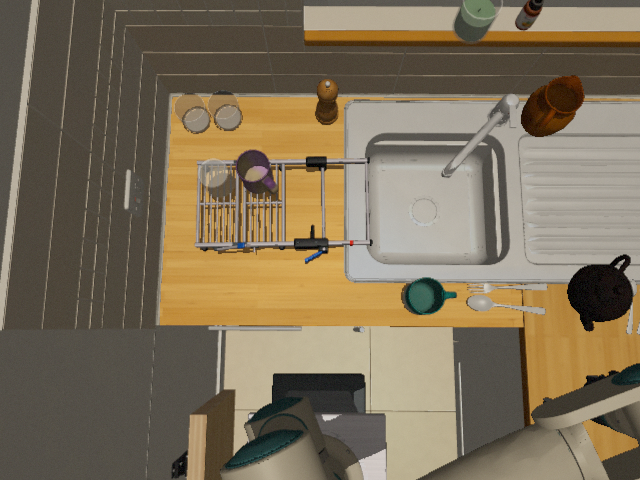

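View pics/side0.png

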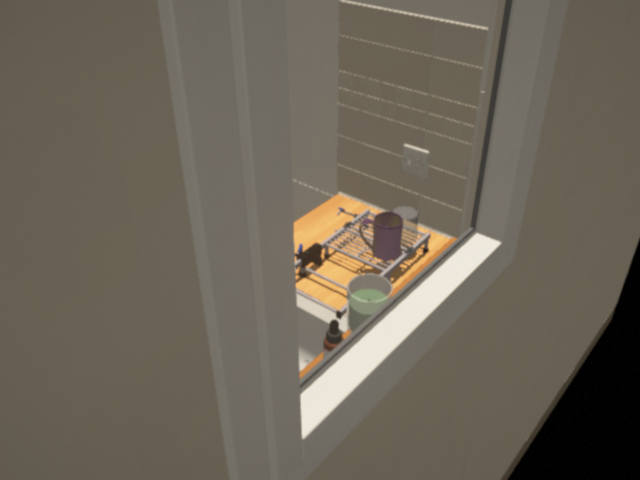

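The top view shows the rack, with its front bar near row 244 (cols 197–370), the block at (310,244), the lever open at (315,255), the tape at (351,242) and the green mug at (425,296). In the side view, a blue hook tab shows near (340,210). Next I'll enlarge both.

```bash
python3 - <<'E'
from h import *
a=load('top0')['frame'][145:275,185:385,::-1]; a=cv2.resize(a,(800,520),interpolation=cv2.INTER_CUBIC)
cv2.imwrite('pics/c1.png',a)
b=load('side0')['frame'][190:320,280:440,::-1]; cv2.imwrite('pics/c2.png',cv2.resize(b,(738,600),interpolation=cv2.INTER_CUBIC))
f=load('top0'); print(f['R'])
for uv in [(197,244),(370,242),(368,160),(351,242)]: print(uv,atz(f,uv,.059))
hsv=cv2.cvtColor(f['frame'],cv2.COLOR_RGB2HSV)
for nm,lo,hi in [('blue',(100,120,60),(125,255,255)),('red',(0,170,100),(6,255,255))]:
    m=cv2.inRange(hsv,lo,hi); n,l,s,c=cv2.connectedComponentsWithStats(m)
    for i in range(1,n):
        if s[i,4]>=6 and 185<c[i][0]<385 and 140<c[i][1]<280: print(nm,s[i],c[i],atz(f,c[i],.059))
E
```

```text
[[ 0.00619976 -0.99996815 -0.00502575]
 [-0.98550496 -0.00525787 -0.1695651 ]
 [ 0.16953328  0.00600416 -0.98550617]]
(197, 244) [0.53723433 0.28133711 0.059     ]
(370, 242) [ 0.54412973 -0.12226386  0.059     ]
(368, 160) [ 0.7434535  -0.11958588  0.059     ]
(351, 242) [ 0.54389244 -0.07798151  0.059     ]
blue [237 243   8   5  33] [240.60606061 244.93939394] [0.5355628  0.17941567 0.059     ]
blue [305 251  17  11  58] [312.94827586 256.12068966] [0.51017838 0.01047758 0.059     ]
red [350 241   3   4  12] [351.  242.5] [ 0.54271047 -0.07797642  0.059     ]
```

View pics/c1.png

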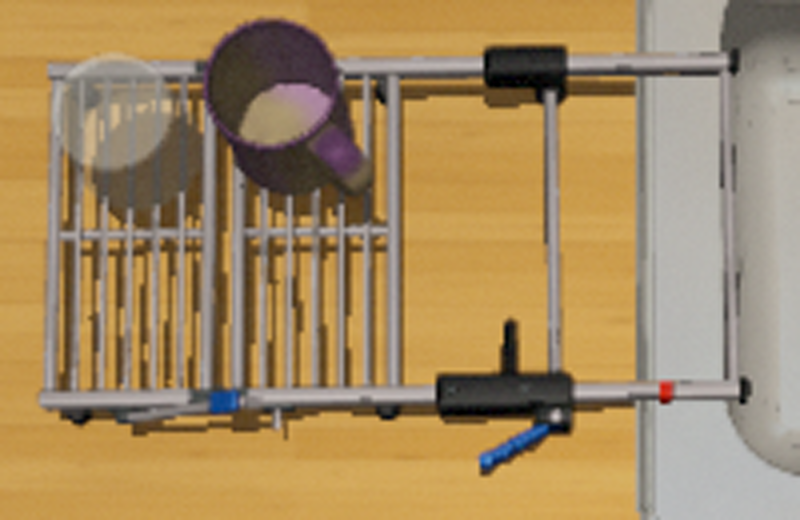

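View pics/c2.png

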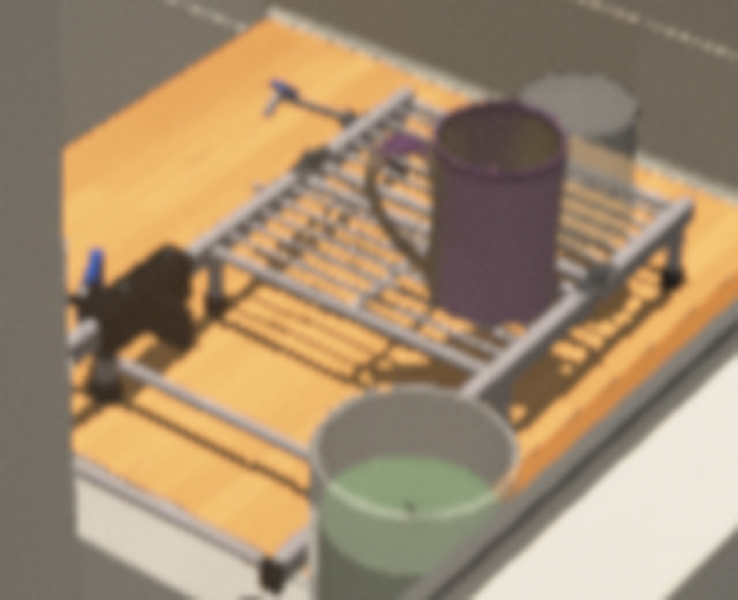

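Both crops are clear. In c1 the block spans cols 438–572 and the tape's near edge is at col 660; the lever pivot is at (560,418) and its tip at (487,463). The hook is raised, with its tab at (224,401) and its root at about (130,415). In c2 the tab is at (283,92) and the pivot at about (350,118).

```bash
cat >> h.py <<'E'
def tri(f1,u1,f2,u2):
    P=[f['mtx']@np.c_[f['R'],f['t']] for f in(f1,f2)]
    x=cv2.triangulatePoints(P[0],P[1],np.float64(u1).reshape(2,1),np.float64(u2).reshape(2,1)); return x[:3,0]/x[3,0]
E
python3 - <<'E'
from h import *
f=load('top0');g=load('side0')
c=lambda x,y:(185+x/4-.4,145+y/4-.4)
s=lambda x,y:(280+x/4.6125-.4,190+y/4.6125-.4)
for n,p,z in [('FL',(40,400),.059),('FR',(741,389),.059),('RL',(48,70),.059),('RR',(735,62),.059),('deckR',(394,388),.055),('edge',(572,390),.067),('inner',(438,395),.067),('tapeN',(660,391),.059),('tapeF',(674,391),.059),('tabtip',(510,322),.065),('levpiv',(560,418),.061),('levtip',(485,465),.061),('mughandle',(362,190),.10),('pin',(279,418),.05)]:
    print(n,atz(f,c(*p),z).round(4))
print('tab',tri(f,c(224,401),g,s(283,92)), 'piv?',tri(f,c(130,415),g,s(350,118)))
for z in(.056,): print('piv',atz(f,c(130,415),z))
E
```

```text
FL [0.5358 0.2869 0.059 ]
FR [ 0.5445 -0.1219  0.059 ]
RL [0.7363 0.2916 0.059 ]
RR [ 0.7432 -0.1204  0.059 ]
deckR [0.5447 0.0807 0.055 ]
edge [ 0.542  -0.0233  0.067 ]
inner [0.5387 0.0542 0.067 ]
tapeN [ 0.543  -0.0747  0.059 ]
tapeF [ 0.5431 -0.0829  0.059 ]
tabtip [0.5824 0.013  0.065 ]
levpiv [ 0.5265 -0.0165  0.061 ]
levtip [0.4988 0.0268 0.061 ]
mughandle [0.652  0.0977 0.1   ]
pin [0.5273 0.1483 0.05  ]
tab [0.5284324  0.17202319 0.10597236] piv? [0.52961504 0.23653155 0.05547704]
piv [0.52768018 0.23459258 0.056     ]
```

```bash
python3 - <<'E'
from h import *
s=arm.state(); yaw=s['tool_rot'][2]; p=s['tcp_pos']; N=16
T=np.array([.527,.163]); d=(T-p[:2])/N; dy=(1.590-yaw)/N
for i in range(N):
    y=yaw+i*dy; print([round(d@[np.cos(y),np.sin(y)],3),round(d@[np.sin(y),-np.cos(y)],3),0,0,0,round(-np.degrees(dy),2),1])
E
```

```text
[np.float64(0.034), np.float64(-0.027), 0, 0, 0, np.float64(-4.05), 1]
[np.float64(0.036), np.float64(-0.025), 0, 0, 0, np.float64(-4.05), 1]
[np.float64(0.038), np.float64(-0.022), 0, 0, 0, np.float64(-4.05), 1]
[np.float64(0.039), np.float64(-0.02), 0, 0, 0, np.float64(-4.05), 1]
[np.float64(0.04), np.float64(-0.017), 0, 0, 0, np.float64(-4.05), 1]
[np.float64(0.041), np.float64(-0.014), 0, 0, 0, np.float64(-4.05), 1]
[np.float64(0.042), np.float64(-0.011), 0, 0, 0, np.float64(-4.05), 1]
[np.float64(0.043), np.float64(-0.008), 0, 0, 0, np.float64(-4.05), 1]
[np.float64(0.043), np.float64(-0.005), 0, 0, 0, np.float64(-4.05), 1]
[np.float64(0.044), np.float64(-0.002), 0, 0, 0, np.float64(-4.05), 1]
[np.float64(0.044), np.float64(0.001), 0, 0, 0, np.float64(-4.05), 1]
[np.float64(0.043), np.float64(0.004), 0, 0, 0, np.float64(-4.05), 1]
[np.float64(0.043), np.float64(0.007), 0, 0, 0, np.float64(-4.05), 1]
[np.float64(0.042), np.float64(0.01), 0, 0, 0, np.float64(-4.05), 1]
[np.float64(0.042), np.float64(0.013), 0, 0, 0, np.float64(-4.05), 1]
[np.float64(0.04), np.float64(0.016), 0, 0, 0, np.float64(-4.05), 1]
```

Call:
servo_tool(increments=[[0.034,-0.027,0,0,0,-4.05,1],[0.036,-0.025,0,0,0,-4.05,1],[0.038,-0.022,0,0,0,-4.05,1],[0.039,-0.02,0,0,0,-4.05,1],[0.04,-0.017,0,0,0,-4.05,1],[0.041,-0.014,0,0,0,-4.05,1],[0.042,-0.011,0,0,0,-4.05,1],[0.043,-0.008,0,0,0,-4.05,1]])

```text
time: 0.9
tcp_pos: [0.3793, -0.1524, 0.2259]
tool_rot: [-3.142, 0.0, 1.027]
wrist_force: [0.9, 0.1, 0.3]
opening: -0.002
finger_force: 0.0
```

Call:
servo_tool(increments=[[0.043,-0.005,0,0,0,-4.05,1],[0.044,-0.002,0,0,0,-4.05,1],[0.044,0.001,0,0,0,-4.05,1],[0.043,0.004,0,0,0,-4.05,1],[0.043,0.007,0,0,0,-4.05,1],[0.042,0.01,0,0,0,-4.05,1],[0.042,0.013,0,0,0,-4.05,1],[0,0,0,0,0,0,1]])

```text
time: 1.7
tcp_pos: [0.506, 0.1276, 0.2245]
tool_rot: [-3.139, -0.001, 1.526]
wrist_force: [0.1, -0.0, -1.3]
opening: 0.002
finger_force: 0.0
```

```bash
python3 - <<'E'
from h import *
f=snap('wrist','w1'); print(-f['R'].T@f['t'],f['R'],f['mtx'][0,0],arm.state()['tcp_pos'],arm.state()['tool_rot'])
E
```

```text
[0.51002062 0.19341283 0.37118041] [[ 0.99899861 -0.04464585 -0.00291983]
 [-0.04228159 -0.96340647  0.26468896]
 [-0.01463025 -0.26430045 -0.96432942]] 395.39171209201055 [0.50558092 0.12560209 0.22483298] [-3.13931383e+00  5.02649309e-04  1.52267247e+00]
```

View pics/w1.png

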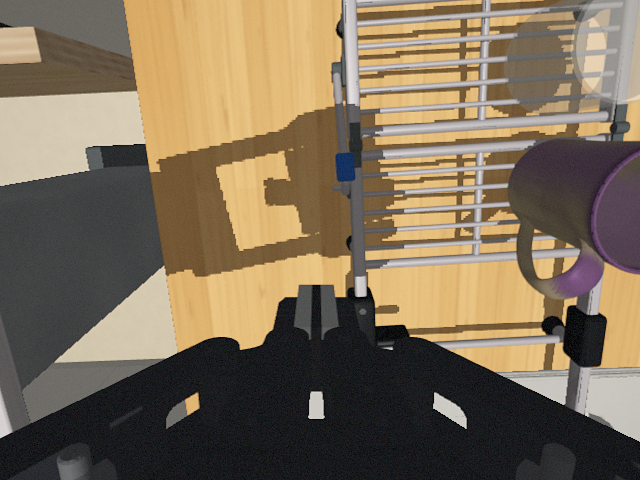

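The wrist view shows the hook pivot at about (337,70), the blue tab at (346,167), and the block partly hidden behind the gripper at (360,310).

```bash
python3 - <<'E'
from h import *
f=load('top0');w=load('w1')
c=lambda x,y:(185+x/4-.4,145+y/4-.4)
print('tab',tri(f,c(224,401),w,(346,166)),'piv',atz(w,(337,70),.056),atz(w,(350,50),.059),atz(w,(361,285),.059),atz(w,(352,175),.059))
s=arm.state();yaw=s['tool_rot'][2];d=np.array([.527,.165])-s['tcp_pos'][:2]
print(d@[np.cos(yaw),np.sin(yaw)],d@[np.sin(yaw),-np.cos(yaw)],np.degrees(1.59-yaw))
E
```

```text
tab [0.52714759 0.17036533 0.1143306 ] piv [0.52665066 0.2353648  0.056     ] [0.53630263 0.24798043 0.059     ] [0.54162054 0.06524815 0.059     ] [0.53590884 0.15802027 0.059     ]
0.040382673873091815 0.019499038014843234 3.8575833730172207
```

Call:
servo_tool(increments=[[0.04,0.0195,0.02,0,0,-4.0,1],[0,0,0.03,0,0,0,1],[0,0,0.025,0,0,0,1],[0,0,0.0,0,0,0,1]])

```text
time: 2.15
tcp_pos: [0.525, 0.1613, 0.1468]
tool_rot: [-3.134, 0.002, 1.588]
wrist_force: [-0.1, -0.8, -1.0]
opening: -0.003
finger_force: 0.0
```

Next I press down along the arc, with final TCP z about 0.081.

Call:
servo_tool(increments=[[0.002,0.002,0.012,0,0,0,1],[-0.002,0,0.012,0,0,0,1],[-0.003,0,0.012,0,0,0,1],[-0.003,0,0.012,0,0,0,1],[-0.003,0,0.008,0,0,0,1],[-0.002,0,0.006,0,0,0,1],[0,0,0,0,0,0,1]])

```text
time: 2.85
tcp_pos: [0.5289, 0.1513, 0.0881]
tool_rot: [-3.14, 0.0, 1.588]
wrist_force: [0.3, -0.6, -0.3]
opening: 0.001
finger_force: 0.0
```

Call:
servo_tool(increments=[[0,0,0.003,0,0,0,1],[0,0,0.003,0,0,0,1],[0,0,0.001,0,0,0,1],[0,0,0,0,0,0,1]])

```text
time: 3.25
tcp_pos: [0.5294, 0.1518, 0.0821]
tool_rot: [3.142, -0.0, 1.589]
wrist_force: [0.2, 0.1, 0.3]
opening: 0.005
finger_force: 0.0
```

```bash
python3 - <<'E'
from h import *
f=snap('wrist','w2'); t=snap('top','t2');snap('side','s2');print(arm.state()['wrist_force'])
a=f['frame'][30:330,230:430,::-1]; b=load('s2')['frame'][190:260,310:400,::-1]
cv2.imwrite('pics/c3.png',np.hstack([cv2.resize(a,(400,600),interpolation=cv2.INTER_CUBIC),cv2.resize(b,(400,600),interpolation=cv2.INTER_CUBIC)]))
E
```

```text
[-0.17809913 -0.09315474 -0.50611787]
```

View pics/c3.png

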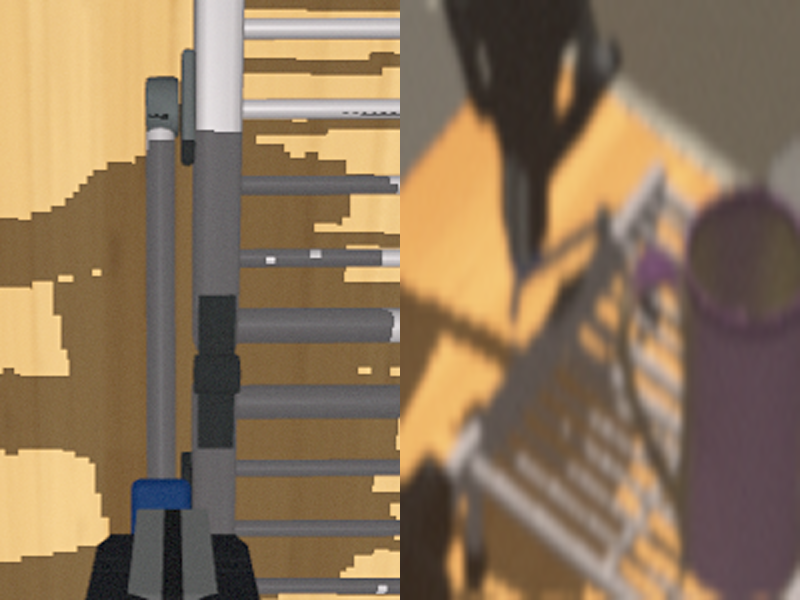

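The fingers sit on the tab (c3, 160,495) and the hook is nearly parallel to the bar, but the wrist force shows no stop yet. I'll press further.

Call:
servo_tool(increments=[[0,0,0.002,0,0,0,1],[0,0,0.002,0,0,0,1],[0,0,0,0,0,0,1]])

```text
time: 3.7
tcp_pos: [0.5292, 0.1517, 0.0777]
tool_rot: [-3.141, 0.0, 1.589]
wrist_force: [-0.0, -0.5, 0.7]
opening: -0.004
finger_force: 0.0
```

Call:
servo_tool(increments=[[0,0,0.001,0,0,0,1],[0,0,0.001,0,0,0,1],[0,0,0.0,0,0,0,1]])

```text
time: 4.0
tcp_pos: [0.5293, 0.1517, 0.0759]
tool_rot: [-3.141, 0.0, 1.589]
wrist_force: [-0.4, -0.3, -0.2]
opening: 0.002
finger_force: 0.0
```

```bash
python3 - <<'E'
from h import *
f=snap('wrist','w3');s=arm.state();print(-f['R'].T@f['t'],s['tcp_pos'],s['wrist_force'])
for z in(.059,.064,.069): print(z,atz(f,(310,270),z))
Y=s['tcp_pos'][1]
for dx in(-.012,.012):
  for z in(.059,.064,.069): print(proj(f,[s['tcp_pos'][0]+dx,Y+.011,z]))
a=f['frame'][200:350,220:420,::-1]; cv2.imwrite('pics/c4.png',cv2.resize(a,(800,600),interpolation=cv2.INTER_CUBIC))
E
```

```text
[0.52877091 0.21761409 0.22251106] [0.52931843 0.15169397 0.07596712] [ 0.34531949  0.48971978 -0.86372423]
0.059 [0.52717938 0.15816174 0.059     ]
0.064 [0.52722805 0.15997973 0.064     ]
0.069 [0.52727671 0.16179772 0.069     ]
[287.50804349 259.78832141]
[286.68281118 263.54139674]
[285.80862434 267.51711248]
[342.59878595 260.76610544]
[343.3600797  264.54510165]
[344.1665074  268.54813886]
```

View pics/c4.png

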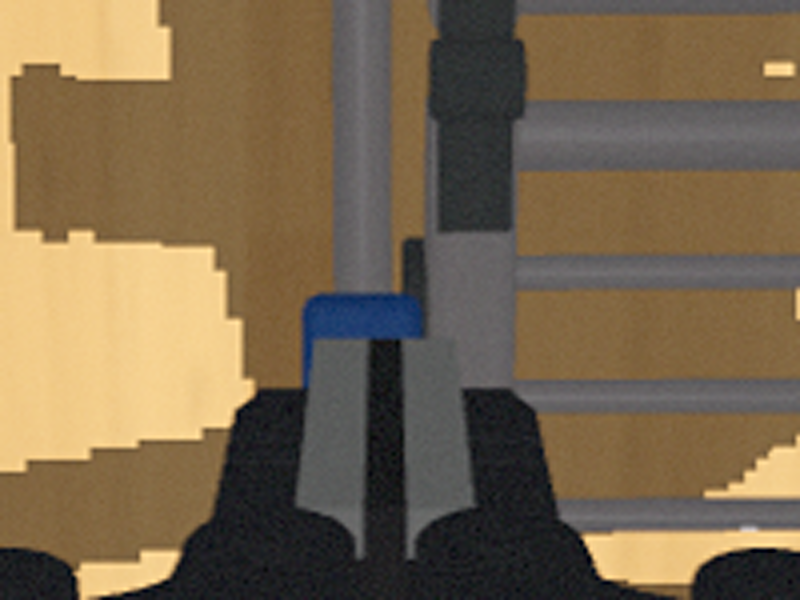

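Tab at c4 (363,315), with its near edge at y≈0.159, as it should be when shut. Without a stop force I can't call it seated, so I'll keep pressing gently.

Call:
servo_tool(increments=[[0,0,0.002,0,0,0,1],[0,0,0.0,0,0,0,1]])

```text
time: 4.25
tcp_pos: [0.5293, 0.1517, 0.0738]
tool_rot: [-3.141, 0.0, 1.589]
wrist_force: [-0.4, 0.4, 0.1]
opening: 0.001
finger_force: 0.0
```

Call:
servo_tool(increments=[[0,0,0.002,0,0,0,1],[0,0,0.0,0,0,0,1]])

```text
time: 4.45
tcp_pos: [0.5292, 0.1517, 0.0718]
tool_rot: [-3.141, 0.0, 1.589]
wrist_force: [-0.6, -0.4, -0.2]
opening: -0.001
finger_force: 0.0
```

```bash
python3 - <<'E'
from h import *
snap('wrist','w4')
for n in('w2','w3','w4'):
    f=load(n); hsv=cv2.cvtColor(f['frame'],cv2.COLOR_RGB2HSV); m=cv2.inRange(hsv,(100,120,40),(125,255,255))[:330]
    r=np.where(m.sum(1)>0)[0]; r0=r[0]; row=np.where(m[r0+4]>0)[0]
    print(n,'top row',r0,'cols',row[0],row[-1], 'last row',r[-1])
    for th in(0,.05,.1,.2,.3):
        c,s=np.cos(th),np.sin(th)
        q=[proj(f,[.5275+dx,.2355-.076*c+.008*s,.056+.076*s+.008*c]) for dx in(-.006,.006)]
        print('  ',th,np.round(q,1).tolist())
E
```

```text
w2 top row 269 cols 296 325 last row 296
   0 [[297.1, 266.4], [324.4, 266.8]]
   0.05 [[296.7, 268.2], [324.6, 268.7]]
   0.1 [[296.3, 269.7], [324.8, 270.2]]
   0.2 [[295.5, 271.5], [325.3, 272.0]]
   0.3 [[294.6, 271.4], [325.9, 272.0]]
w3 top row 273 cols 296 324 last row 296
   0 [[296.5, 270.8], [324.7, 271.3]]
   0.05 [[296.1, 272.8], [324.9, 273.4]]
   0.1 [[295.6, 274.5], [325.2, 275.0]]
   0.2 [[294.7, 276.6], [325.7, 277.1]]
   0.3 [[293.7, 276.8], [326.4, 277.4]]
w4 top row 276 cols 296 325 last row 297
   0 [[296.2, 274.3], [325.1, 274.8]]
   0.05 [[295.8, 276.5], [325.4, 277.0]]
   0.1 [[295.3, 278.3], [325.6, 278.8]]
   0.2 [[294.4, 280.6], [326.2, 281.1]]
   0.3 [[293.3, 281.0], [326.9, 281.6]]
```

The side view places the tab around z≈0.08–0.085 at that time. The wrist row barely changes with hook angle, so the hook is still somewhat raised. I'll keep following it down.

Call:
servo_tool(increments=[[0,-0.002,0.003,0,0,0,1],[0,0,0.002,0,0,0,1],[0,0,0.0,0,0,0,1]])

```text
time: 4.8
tcp_pos: [0.5271, 0.1516, 0.0666]
tool_rot: [-3.141, 0.0, 1.589]
wrist_force: [-1.1, 1.2, -0.1]
opening: -0.002
finger_force: 0.0
```

```bash
python3 - <<'E'
from h import *
f=snap('wrist','w5');g=snap('side','s5')
c,s=np.cos(0),np.sin(0)
for n in('side0','s2','s5'):
    g=load(n);hsv=cv2.cvtColor(g['frame'],cv2.COLOR_RGB2HSV); m=cv2.inRange(hsv,(100,80,30),(130,255,255)); m[:,:325]=0;m[:,365:]=0;m[:195]=0;m[260:]=0
    r,cc=np.where(m); print(n,len(r),r.mean() if len(r) else 0,cc.mean() if len(r) else 0, r.min() if len(r) else 0, r.max() if len(r) else 0)
for th in(0,.05,.1,.2,.3,.57):
    c,s=np.cos(th),np.sin(th); print(th,proj(g,[.5275,.2355-.086*c+.006*s,.056+.086*s+.006*c]))
f=load('w5'); hsv=cv2.cvtColor(f['frame'],cv2.COLOR_RGB2HSV); m=cv2.inRange(hsv,(100,120,40),(125,255,255))[:330]
r=np.where(m.sum(1)>0)[0]; print(r[0],r[-1],np.where(m[r[0]+4])[0][[0,-1]])
print(arm.state()['tcp_pos'])
E
```

```text
side0 0 0 0 0 0
s2 0 0 0 0 0
s5 0 0 0 0 0
0 [335.41594542 226.37728574]
0.05 [335.51813793 225.01505332]
0.1 [335.668671   223.62374429]
0.2 [336.1136369  220.76899614]
0.3 [336.7471115  217.84418873]
0.57 [339.34364352 209.85281762]
278 284 [302 330]
[0.52723178 0.15164144 0.06689491]
```

Call:
servo_tool(increments=[[0,0,0.0015,0,0,0,1],[0,0,0,0,0,0,1],[0,0,0,0,0,0,1]])

```text
time: 5.2
tcp_pos: [0.5273, 0.1516, 0.0655]
tool_rot: [-3.141, 0.0, 1.589]
wrist_force: [-0.5, 0.3, -0.6]
opening: -0.001
finger_force: 0.0
```

Call:
servo_tool(increments=[[0,0,0.0015,0,0,0,1],[0,0,0,0,0,0,1],[0,0,0,0,0,0,1]])

```text
time: 5.5
tcp_pos: [0.5273, 0.1516, 0.064]
tool_rot: [-3.141, 0.0, 1.589]
wrist_force: [0.9, -0.3, -0.0]
opening: -0.004
finger_force: 0.0
```

```bash
python3 - <<'E'
from h import *
f=snap('wrist','w6');g=snap('side','s6');print(arm.state()['wrist_force'],arm.state()['tcp_pos'])
a=f['frame'][200:350,220:420,::-1]; 
B=[load(n)['frame'][195:245,315:365,::-1] for n in('side0','s2','s6')]
cv2.imwrite('pics/c5.png',np.vstack([cv2.resize(a,(786,340),interpolation=cv2.INTER_CUBIC),np.hstack([cv2.resize(b,(262,260),interpolation=cv2.INTER_CUBIC) for b in B])]))
E
```

```text
[-0.3096052   0.15921889  0.26149453] [0.52732755 0.15164351 0.06403232]
```

View pics/c5.png

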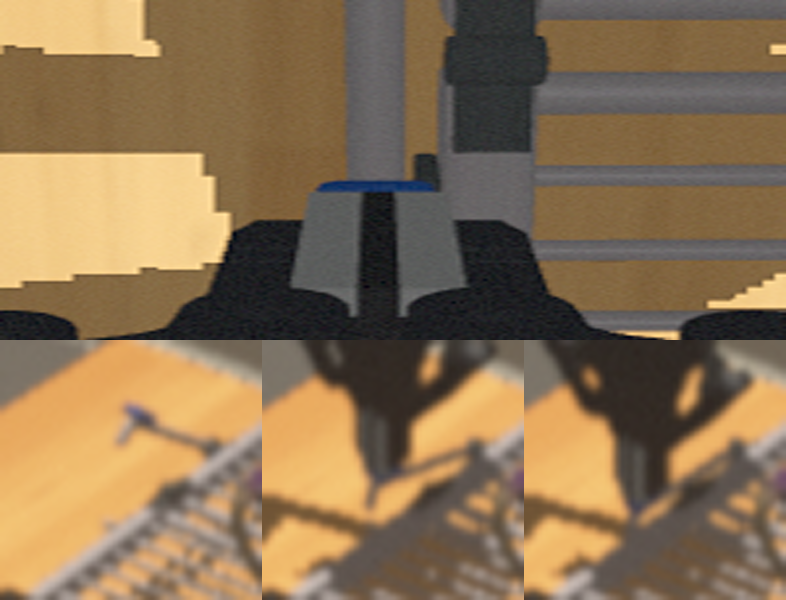

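c5 shows the hook now nearly flush: the side-view tab is near (336,227), against a shut model of (335,226). I'll press until the stop registers.

Call:
servo_tool(increments=[[0,0,0.0015,0,0,0,1],[0,0,0,0,0,0,1],[0,0,0,0,0,0,1]])

```text
time: 5.9
tcp_pos: [0.5273, 0.1516, 0.0625]
tool_rot: [-3.141, 0.0, 1.589]
wrist_force: [-0.6, -0.7, -0.5]
opening: 0.0
finger_force: 0.0
```

Call:
servo_tool(increments=[[0,0,0.0015,0,0,0,1],[0,0,0,0,0,0,1],[0,0,0,0,0,0,1]])

```text
time: 6.2
tcp_pos: [0.5273, 0.1516, 0.061]
tool_rot: [-3.141, 0.0, 1.589]
wrist_force: [0.5, 0.1, -0.8]
opening: 0.004
finger_force: 0.0
```

Call:
servo_tool(increments=[[0,0,0.0015,0,0,0,1],[0,0,0,0,0,0,1],[0,0,0,0,0,0,1]])

```text
time: 6.5
tcp_pos: [0.5273, 0.1516, 0.0595]
tool_rot: [-3.141, 0.0, 1.589]
wrist_force: [0.0, -0.1, 0.1]
opening: 0.001
finger_force: 0.0
```

Call:
servo_tool(increments=[[0,0,0.002,0,0,0,1],[0,0,0,0,0,0,1],[0,0,0,0,0,0,1]])

```text
time: 6.8
tcp_pos: [0.5276, 0.1517, 0.0585]
tool_rot: [3.141, 0.0, 1.589]
wrist_force: [-3.3, -1.3, 6.0]
opening: -0.003
finger_force: 3.1
```

Call:
servo_tool(increments=[[0,0,0.002,0,0,0,1],[0,0,0,0,0,0,1],[0,0,0,0,0,0,1]])

```text
time: 7.1
tcp_pos: [0.528, 0.1516, 0.0581]
tool_rot: [3.14, 0.0, 1.589]
wrist_force: [-7.1, -2.7, 15.1]
opening: -0.001
finger_force: 7.5
```

```bash
python3 - <<'E'
from h import *
f=snap('wrist','w7');g=snap('side','s7');s=arm.state();print(s['wrist_force'],s['tcp_pos'],s['joint_efforts'])
for n in('side0','s2','s5','s6','s7'):
    I=load(n)['frame'].astype(int)[200:245,325:350]; b=I[...,2]-I[...,0]; w=np.clip(b-5,0,None)
    R,C=np.mgrid[200:245,325:350]; k=b>10; print(n,k.sum(),(R*w).sum()/w.sum(),(C*w).sum()/w.sum(),b.max())
E
```

```text
[-7.05597986 -2.83083372 16.11969011] [0.52793524 0.15164418 0.05804012] [ 1.54715907e-01 -3.55170107e+01 -2.95868415e+01  1.82698471e-01
 -2.00277463e+00  2.00378249e-02]
side0 1 208.83333333333334 340.8333333333333 15
s2 0 nan nan -1
s5 0 226.0 336.0 8
s6 0 nan nan 3
s7 1 228.63636363636363 335.90909090909093 11<stdin>:5: RuntimeWarning: invalid value encountered in scalar divide
```

The stop is felt: 16 N, with the side-view tab at the shut row. The hook is down. Now I'll lift, open and hover over the block.

Call:
servo_tool(increments=[[0,0,-0.03,0,0,0,1],[0,0,-0.04,0,0,0,0.5],[0,0,-0.03,0,0,0,0],[-0.04,0,-0.01,0,0,0,0],[-0.04,0,0,0,0,0,0],[-0.04,0,0,0,0,0,0],[0,0,0,0,0,0,0],[0,0,0,0,0,0,0]])

```text
time: 8.0
tcp_pos: [0.5295, 0.0312, 0.1655]
tool_rot: [-3.142, -0.0, 1.587]
wrist_force: [-0.6, 0.1, 0.3]
opening: 0.998
finger_force: 0.0
```

```bash
python3 - <<'E'
from h import *
f=snap('wrist','w8');snap('side','s8');t=snap('top','t8');s=arm.state();print(s['tcp_pos'],s['tool_rot'],s['opening'],-f['R'].T@f['t'])
E
```

```text
[0.52949117 0.03272192 0.1654656 ] [-3.14146194e+00 -2.41753496e-04  1.59027563e+00] 0.9985023274609875 [0.5290631  0.09707477 0.31209483]
```

View pics/w8.png

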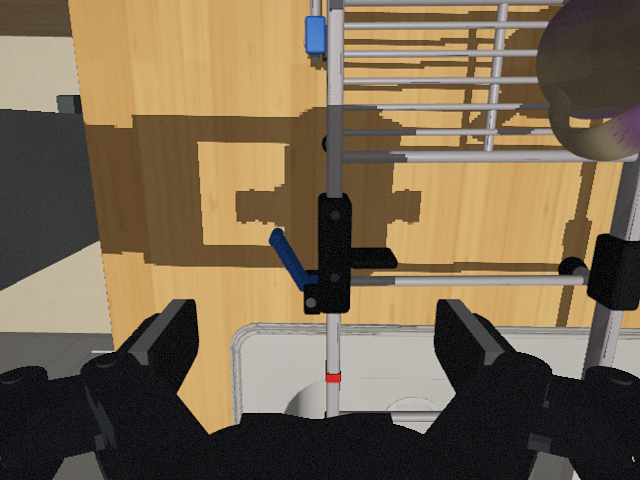

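The wrist view shows the shut hook's tab at (315,35), block cols 318–350 and rows 194–312, finger tab (375,257), lever tip (276,235) and tape from row 373. The open fingertips are at (196,300) and (437,300), so they stand farther back than nominal. Computing offsets.

```bash
python3 - <<'E'
from h import *
f=load('w8')
I=f['frame'].astype(int)
print('col334 rows 305-320',I[305:320,342].mean(1).astype(int)); 
r=(I[...,0]-I[...,1])>80; rr,cc=np.where(r[360:400,320:350]); print('red rows',rr.min()+360,rr.max()+360,cc.min()+320,cc.max()+320)
print('blockcols r220',I[220,310:360].mean(1).astype(int))
for n,p,z in[('edge',(335,312),.067),('inner',(335,194),.067),('tapeN',(334,373),.059),('tabface',(375,248),.065),('tabend',(398,258),.065),('levtip',(277,232),.061),('piv',(311,303),.061),('hooktab',(315,35),.064),('bar',(335,110),.059),('railfar',(334,345),.059)]: print(n,atz(f,p,z).round(4))
for z in(.064,): print([atz(f,p,z).round(4) for p in((315,17),(315,54))])
E
```

```text
col334 rows 305-320 [ 19   4  13   6  16  18   9  32 114 179 170 170 172 170 168]
red rows 373 382 326 340
blockcols r220 [72 69 73 73 75 81 77 60 32  7  0 14 15 22 15 13 14  8  9  9 21 19  9 15
 15 21 14 17 22 16  5 17 10 13  8 11  9 13  7 16 23 34 76 81 80 80 82 81
 81 80]
edge [ 0.5439 -0.0218  0.067 ]
inner [0.5415 0.0586 0.067 ]
tapeN [ 0.545  -0.0745  0.059 ]
tabface [0.5687 0.0233 0.065 ]
tabend [0.5842 0.0167 0.065 ]
levtip [0.5045 0.032  0.061 ]
piv [ 0.5275 -0.0182  0.061 ]
hooktab [0.5275 0.1491 0.064 ]
bar [0.5404 0.1088 0.059 ]
railfar [ 0.5444 -0.0515  0.059 ]
[array([0.5274, 0.1583, 0.064 ]), array([0.5277, 0.1392, 0.064 ])]
```

Call:
servo_tool(increments=[[0.002,-0.005,0.03,0,0,-0.3,0],[0,0,0.035,0,0,0,0],[0,0,0.03,0,0,0,0],[0,0,0.01,0,0,0,0],[0,0,0.0,0,0,0,0]])

```text
time: 8.65
tcp_pos: [0.5237, 0.0343, 0.0594]
tool_rot: [-3.139, -0.0, 1.595]
wrist_force: [-0.5, -0.2, -0.5]
opening: 1.003
finger_force: 0.0
```

Call:
servo_tool(increments=[[0,0,0.01,0,0,0,0],[0,0,0.01,0,0,0,0],[0,0,0.01,0,0,0,0],[0,0,0.0,0,0,0,0]])

```text
time: 9.05
tcp_pos: [0.5236, 0.0335, 0.0291]
tool_rot: [-3.139, 0.0, 1.594]
wrist_force: [0.3, -0.1, 0.2]
opening: 1.0
finger_force: 0.0
```

```bash
python3 - <<'E'
from h import *
f=snap('wrist','w9');s=arm.state();print(s['tcp_pos'],s['tool_rot'],s['wrist_force'])
E
```

```text
[0.52403703 0.03355458 0.02986857] [-3.14014782e+00  3.19956499e-05  1.59409364e+00] [-0.41214609 -1.33234049 -0.65807877]
```

View pics/w9.png

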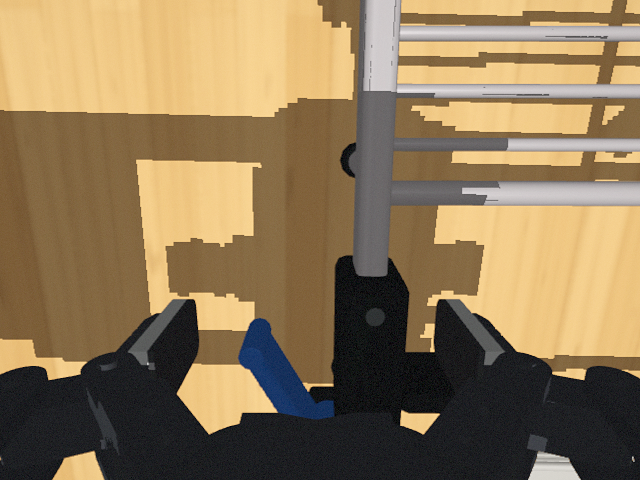

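The view confirms the fingers straddle block and lever. The lever's tip at (258,325) is clear of the left pad at col 196, and the rear pad sits just behind the finger tab. I'll go a little lower, then draw the leg out in two stages.

Call:
servo_tool(increments=[[0,0,0.006,0,0,0,0],[-0.004,0,0,0,0,0,0],[-0.008,0,0,0,0,0,0],[-0.008,0,0,0,0,0,0],[-0.008,0,0,0,0,0,0],[-0.008,0,0,0,0,0,0],[-0.006,0,0,0,0,0,0],[0,0,0,0,0,0,0]])

```text
time: 9.9
tcp_pos: [0.5257, -0.0096, 0.0248]
tool_rot: [3.141, 0.001, 1.593]
wrist_force: [0.0, 0.2, 0.2]
opening: 0.995
finger_force: 0.0
```

```bash
cat >> h.py <<'E'
def inner(n):
    f=load(n); I=f['frame'].astype(int); s=None
    # find dark block's +y end: project rail line, walk along the top face centre
    best=[]
    for dx in(-.006,-.003,.003,.006):
        ys=np.arange(.09,-.06,-.0002); v=[]
        for y in ys:
            u=proj(f,[.5433-.025*y+dx,y,.067]); v.append(cv2.getRectSubPix(f['frame'],(1,1),(float(u[0]),float(u[1]))).mean())
        v=np.array(v); k=np.where(v<40)[0]
        for i in k:
            if (v[i:i+60]<45).all(): best.append(round(ys[i],4)); break
    return best
E
python3 - <<'E'
from h import *
f=snap('wrist','w10');s=arm.state();print(s['tcp_pos'],s['wrist_force'])
for n in('w8','w9','w10'): print(n,inner(n))
E
```

```text
[ 0.52582871 -0.00926639  0.02492827] [-0.3505379  -0.6198872   0.25442934]
w8 [np.float64(0.0586), np.float64(0.0562), np.float64(0.0564), np.float64(0.0592)]
w9 [np.float64(0.0588), np.float64(0.0584), np.float64(0.0642), np.float64(0.0596)]
w10 [np.float64(0.0216), np.float64(0.007), np.float64(0.0262), np.float64(0.022)]
```

Call:
servo_tool(increments=[[-0.005,0,0,0,0,0,0],[-0.005,0,0,0,0,0,0],[-0.003,0,0,0,0,0,0],[0,0,0,0,0,0,0]])

```text
time: 10.35
tcp_pos: [0.526, -0.022, 0.0248]
tool_rot: [3.141, 0.001, 1.594]
wrist_force: [-0.8, 0.5, 0.2]
opening: 1.0
finger_force: 0.0
```

Call:
servo_tool(increments=[[0.004,0,0,0,0,0,0],[0,0,-0.03,0,0,0,0],[0,0,-0.035,0,0,0,0],[0.01,0,-0.045,0,0,0,0],[0.02,0,-0.03,0,0,0,0],[0,0,0,0,0,0,0],[0,0,0,0,0,0,0]])

```text
time: 11.05
tcp_pos: [0.5251, 0.0129, 0.1648]
tool_rot: [3.141, 0.001, 1.595]
wrist_force: [-0.3, 0.3, -0.1]
opening: 0.997
finger_force: 0.0
```

```bash
python3 - <<'E'
from h import *
f=snap('wrist','w11');t=snap('top','t11');s=arm.state();print(s['tcp_pos'])
I=f['frame'].astype(int); print(inner('w11'))
red=((I[...,0]-I[...,1])>80)&((I[...,0]-I[...,2])>80); rr,cc=np.where(red[:420,300:380]); print('red',len(rr),rr.min(),rr.max(),cc.min()+300,cc.max()+300)
for dx in(0,.003,):
  for y in np.arange(-.055,-.09,-.001):
    u=proj(f,[.5433-.025*y+dx,y,.067]);u2=proj(f,[.5433-.025*y+dx,y,.059]); g=lambda u:cv2.getRectSubPix(f['frame'],(1,1),(float(u[0]),float(u[1]))).ravel().tolist(); print(round(y,4),g(u),g(u2),u2.round(1))
E
```

```text
[0.52425712 0.01240044 0.16295937]
[np.float64(0.0092), np.float64(0.0086), np.float64(0.0092), np.float64(0.0132)]
red 132 353 361 331 346
-0.055 [31, 31, 31] [33, 33, 35] [340.4 326.9]
-0.056 [28, 19, 29] [30, 32, 33] [340.4 328.1]
-0.057 [31, 32, 32] [30, 32, 32] [340.3 329.4]
-0.058 [32, 33, 32] [33, 34, 35] [340.3 330.7]
-0.059 [32, 36, 35] [32, 33, 37] [340.3 332. ]
-0.06 [32, 26, 30] [33, 33, 35] [340.3 333.2]
-0.061 [30, 29, 33] [32, 33, 36] [340.3 334.5]
-0.062 [29, 29, 31] [27, 31, 30] [340.2 335.8]
-0.063 [27, 31, 33] [26, 31, 30] [340.2 337. ]
-0.064 [20, 19, 23] [36, 36, 37] [340.2 338.3]
-0.065 [25, 26, 29] [33, 32, 35] [340.2 339.6]
-0.066 [26, 28, 29] [28, 29, 30] [340.1 340.8]
-0.067 [30, 31, 35] [19, 23, 26] [340.1 342.1]
-0.068 [28, 28, 30] [30, 30, 33] [340.1 343.3]
-0.069 [24, 25, 29] [35, 35, 37] [340.1 344.6]
-0.07 [18, 22, 25] [27, 31, 34] [340.1 345.8]
-0.071 [137, 34, 28] [31, 36, 34] [340.  347.1]
-0.072 [211, 53, 44] [28, 29, 30] [340.  348.3]
-0.073 [204, 49, 40] [34, 35, 36] [340.  349.6]
-0.074 [202, 44, 34] [26, 29, 26] [340.  350.8]
-0.075 [202, 45, 3
[... 1763 characters left out ...]
 [154, 35, 31] [344.1 353.4]
-0.077 [175, 77, 70] [211, 51, 42] [344.1 354.6]
-0.078 [171, 172, 169] [206, 48, 42] [344.  355.8]
-0.079 [167, 165, 160] [205, 53, 42] [344. 357.]
-0.08 [165, 162, 158] [204, 46, 37] [344.  358.3]
-0.081 [162, 159, 154] [203, 39, 32] [344.  359.5]
-0.082 [161, 159, 153] [193, 64, 62] [343.9 360.7]
-0.083 [156, 153, 149] [139, 134, 137] [343.9 361.9]
-0.084 [155, 151, 148] [133, 130, 132] [343.9 363.1]
-0.085 [153, 148, 147] [132, 129, 131] [343.9 364.4]
-0.086 [147, 143, 141] [131, 127, 130] [343.8 365.6]
-0.087 [146, 143, 140] [129, 125, 126] [343.8 366.8]
-0.088 [143, 139, 136] [128, 124, 126] [343.8 368. ]
-0.089 [140, 137, 134] [128, 123, 125] [343.8 369.2]
```

The block's outer edge is 3.5 mm short of the tape (edge at −0.0708, tape edge at −0.0744, block length 80.0 checks). Going back in to draw the rest.

Call:
servo_tool(increments=[[-0.02,0.001,0.03,0,0,0,0],[-0.01,0,0.04,0,0,0,0],[0,0,0.038,0,0,0,0],[0,0,0.03,0,0,0,0],[0,0,0,0,0,0,0],[0,0,0,0,0,0,0]])

```text
time: 11.75
tcp_pos: [0.5262, -0.0176, 0.0262]
tool_rot: [-3.14, -0.0, 1.594]
wrist_force: [1.0, -0.1, 1.4]
opening: 0.998
finger_force: 0.0
```

Call:
servo_tool(increments=[[-0.003,0,0.001,0,0,0,0],[-0.002,0,0,0,0,0,0],[-0.002,0,0,0,0,0,0],[-0.001,0,0,0,0,0,0],[0,0,0,0,0,0,0],[0,0,0,0,0,0,0]])

```text
time: 12.35
tcp_pos: [0.5268, -0.0255, 0.0257]
tool_rot: [-3.142, 0.0, 1.594]
wrist_force: [0.1, 1.1, 0.6]
opening: 1.0
finger_force: 0.4
```

```bash
python3 - <<'E'
from h import *
snap('wrist','w12');s=arm.state();print(s['tcp_pos'],inner('w12'),inner('w11'))
E
```

```text
[ 0.52676661 -0.02549786  0.02555991] [np.float64(0.006), np.float64(-0.0084), np.float64(0.0106), np.float64(0.0066)] [np.float64(0.0092), np.float64(0.0086), np.float64(0.0092), np.float64(0.0132)]
```

The edge is now at about −0.074, on the mark within 1 mm. Closing gradually while centring the jaws on block and lever.

Call:
servo_tool(increments=[[0,0.003,0,0,0,0,0.15],[0,0.002,0,0,0,0,0.25],[0,0.002,0,0,0,0,0.32],[0,0.002,0,0,0,0,0.38],[0,0,0,0,0,0,0.38]])

```text
time: 12.9
tcp_pos: [0.5357, -0.0251, 0.0252]
tool_rot: [-3.141, -0.0, 1.594]
wrist_force: [-3.3, 0.9, -0.1]
opening: 0.617
finger_force: 1.2
```

```bash
python3 - <<'E'
from h import *
snap('wrist','w13');s=arm.state();print(s['tcp_pos'],s['wrist_force'],s['opening'],inner('w13'))
E
```

```text
[ 0.53569995 -0.0251911   0.02521488] [-2.01029072  0.52872261 -1.45802594] 0.6161961511414847 [np.float64(0.0112), np.float64(-0.0084), np.float64(0.0062), np.float64(0.0092)]
```

Call:
servo_tool(increments=[[0,0.001,0,0,0,0,0.44],[0,0.001,0,0,0,0,0.5],[0,0.001,0,0,0,0,0.56],[0,0,0,0,0,0,0.6],[0,0,0,0,0,0,0.6]])

```text
time: 13.45
tcp_pos: [0.5387, -0.0252, 0.0256]
tool_rot: [-3.141, 0.0, 1.594]
wrist_force: [-3.9, 0.5, 1.3]
opening: 0.403
finger_force: 2.4
```

```bash
python3 - <<'E'
from h import *
snap('wrist','w14');s=arm.state();print(s['tcp_pos'],s['wrist_force'],s['opening'],s['finger_force'],inner('w14'))
# block edge row: vertical gradient profile in w12..w14 around the block's inner end
for n in('w10','w12','w13','w14'):
    f=load(n); g=f['frame'].mean(2)
    u=proj(f,[.5433,.006,.067]); c=int(round(u[0])); print(n,u.round(1),[int(np.argmax(g[225:300,c+k]<40))+225 for k in range(-16,17,4)])
E
```

```text
[ 0.53874347 -0.02516739  0.02562355] [-4.62421462  0.63328067  2.66054412] 0.4004275610894382 2.406076490879059 [np.float64(0.09), np.float64(-0.0082), np.float64(0.006), np.float64(0.0108)]
w10 [376.2 311.9] [261, 261, 261, 261, 261, 261, 261, 244, 248]
w12 [375.2 258.6] [259, 259, 259, 259, 259, 259, 258, 243, 249]
w13 [343.6 259.6] [260, 260, 260, 260, 260, 260, 260, 241, 243]
w14 [332.7 258.8] [259, 259, 259, 259, 259, 259, 259, 257, 241]
```

The block hasn't moved (inner end row 259 in all three frames). Final squeeze.

Call:
servo_tool(increments=[[0,0.0005,0,0,0,0,0.63],[0,0,0,0,0,0,0.66],[0,0,0,0,0,0,0.7],[0,0,0,0,0,0,0.8],[0,0,0,0,0,0,1],[0,0,0,0,0,0,1],[0,0,0,0,0,0,1],[0,0,0,0,0,0,1]])

```text
time: 14.3
tcp_pos: [0.5389, -0.0249, 0.0255]
tool_rot: [-3.14, -0.0, 1.594]
wrist_force: [-4.6, 2.2, 1.4]
opening: 0.339
finger_force: 59.0
```

```bash
python3 - <<'E'
from h import *
snap('wrist','w15');snap('top','t15');s=arm.state();print(s['tcp_pos'],s['wrist_force'],s['opening']*85,s['finger_force'])
for n in('w14','w15'):
    f=load(n); g=f['frame'].mean(2)
    u=proj(f,[.5433,.006,.067]); c=int(round(u[0])); print(n,u.round(1),[int(np.argmax(g[225:300,c+k]<40))+225 for k in range(-16,17,4)])
a=load('w15')['frame']; hsv=cv2.cvtColor(a,cv2.COLOR_RGB2HSV); m=cv2.inRange(hsv,(100,120,30),(125,255,255)); r,c=np.where(m); print(len(r), r.min() if len(r) else 0, r.max() if len(r) else 0,c.min() if len(r) else 0,c.max() if len(r) else 0)
for n in('top0','t15'):
  I=load(n)['frame'].astype(int); k=((I[...,0]-I[...,1])>80)&((I[...,0]-I[...,2])>80); rr,cc=np.where(k[235:250,340:360]); print(n,len(rr),sorted(set((cc+340).tolist())))
E
```

```text
[ 0.53893356 -0.02487246  0.02545422] [-4.82043599  1.87624338  1.30646205] 29.01648500795011 59.00753222638741
w14 [332.7 258.8] [259, 259, 259, 259, 259, 259, 259, 257, 241]
w15 [331.8 259.9] [259, 260, 260, 260, 260, 260, 259, 258, 241]
2792 289 471 2 629
top0 15 [350, 351, 352]
t15 0 []
```

```bash
python3 -c "
from cell import arm
print(arm.hand_in())"
```

```text
the job is handed in; nothing more can be done
None
```

I handed the job in at about 14 s of the allowed 48 s. The hook is pressed down to its stop, the block's outer edge is within about 1 mm of the tape by my measurement, and block and lever are pinched at about 59 N. By jaw width and position the lever reads as shut; I did not confirm that in a picture. The hand-in returned no verdict.

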